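Tip the head unit onto its feet and start the test box

ROBOT

A 6-joint arm with a two-finger parallel gripper is mounted at the origin on the work surface. World frame = base frame: x ahead of the robot, y to its left, z up, the work surface at z = 0. Lengths are in m, angles in rad, forces in N, time in s.
With the tool pointing down it reaches from about 0.35 to 0.975 m from the base axis. Payload 4.9 kg.
Tool frame: the origin (TCP) lies at the very end of the fingers, on their centre line; the grasp point (between the pads) lies ctrl.hold_point_z behind it (ctrl.hold_point_z is the distance from the TCP to the grasp point, in m); z points along the fingers, y is the line along which they close (so a half turn about z gives the same grasp; the last joint's range is limited). The gripper opens to 85 mm and grips with 20 to 120 N. Pads are 22 mm wide; open, the fingers measure 114 mm over their backs; the gripper's body (76 mm by 85 mm) begins 54 mm behind the grasp point. The pads swing forward as they close: fully open they stand 13 mm farther back than shut.
Start: joints at [1.15, 0.053, 1.613, -0, 1.476, -0.119], TCP at [0.186, 0.597, 0.231] pointing down, gripper open.
Joint ranges: [-3.01, 3.01], [-1.01, 2.22], [0.06, 2.58], [-1.02, 4.17], [0.09, 2.62], [-3.14, 3.14]. Speed limits (rad/s): [2.57, 2.57, 3.14, 3.14, 3.14, 3.14].

INTERFACE

Orientations are given as a rotation vector (axis times angle).
In Python, from station import ctrl gives the robot as it stands. The module is installed in compiled form; this text tells all that it offers.
- The arm moves only by the tool jog_arm, never from a script. Its argument "deltas" is a list of rows, each a list of 3 entries, a list of its own where there are three numbers: the closure, from -1 (fully open) to 1 (shut), then the shift along the world's x, y, z scaled (see below), then the turn, a rotation vector about the world's x, y, z scaled (see below). A call has 1 to 12 rows; each row is the pose to reach, as a shift and turn from the pose commanded when the call began, turning the shorter way round; what a row does not reach only later rows make up. The controller multiplies each number of a shift by 0.4 m and each number of a turn by 180 degrees. A row lasts 1/12 s, in which the tool goes at most 41.7 mm and 7.16 degrees, less where a joint would pass 70% of its speed; a pose out of reach is approached as far as the arm can. A call with a number of a shift or a turn outside -1 to 1 is refused whole. A call with a gripper value outside its range is refused whole. The fingers move at their own pace and stop on an object; "squeeze" is the grip in N (left out, the last holds). Time passes only in rows, so rows that repeat a pose let the fingers close. It gives the time, the measured TCP pose, the force, the opening and the grip force at its end, in the units of the state.
- ctrl.get_obs(): the state, without advancing time (a new reading comes with each control period).
- ctrl.get_image(name): name is "scene" or "top" or "wrist"; returns the picture (420x560x3 uint8, red, green, blue); there is no depth.
- ctrl.get_calibration(name): a dict with "K" (3x3 intrinsics, pixels), "extrinsics" (4x4, takes a point from world to camera coordinates). Camera axes: x right, y down, z forward; pixel columns grow to the right and rows downward; lengths in m; the calibration is good to about 2 mm. A picture is of the moment at which its call begins: read the wrist's pose just before it. get_calibration takes no time and is no camera call; for the wrist camera it gives the pose at the moment of the call.
- ctrl.finish_job(): hands the job in; it is judged then, once.
The state is a dict: "t": time; "q": joint angles; "dq": joint speeds; "effort": joint torques, N m; "tool_pos": TCP position; "tool_rot": TCP orientation; "contact_force": force on the tool from outside, world axes, zero at the start; "wrist_torque": the same for the moment, N m; "opening": finger opening in m; "grip_force": force on a finger pad.
Only numpy, scipy, OpenCV 4.12 (cv2) and the standard library are available. Lean on these libraries where they do the work, as an engineer would, in place of code of your own. Each camera call takes 0.05 s, during which the arm holds its last target. There are 200 camera calls.

TASK

The car head unit in the middle of the bench has been left standing on its back end, screen up. Push it over gently, where it stands, so that it comes to rest on its four rubber feet; then, with a finger, flip the red-knobbed lever of the test box all the way over to the green lamp. This is pushing work only: lift nothing, don't shove the unit across the bench, and leave the other things where they are.

Things in the scene. Friction and masses are not known exactly. Their poses are not given: they have to be found in the camera images.
- head_unit: Loose car head unit, 0.6 to 0.9 kg. Chassis 94 (own x) x 170 (y) x 115 (z) mm, black bezel 106 x 182 x 20 mm on its upper end: 135 mm tall; bezel overhangs 6 mm all round. Origin: centre of its back end, on the bench at the start (own z up, yaw -2.2 to 2.2). Own +z: the screen's way. Own +x: the underside with four black rubber feet; a row of silver buttons edges the screen on that side.
- feet_side (a point): Middle of the head unit's underside, in the plane of the soles of its 6 mm feet: 53 mm along own +x, 55 mm along own z. Comes to 0 mm above the bench when the unit is on its feet. To get there the unit must tip towards own +x; it balances at about 35 degrees, then falls by itself and covers the bench up to 190 mm from where its centre stood, 106 mm high.
- cover_side (a point): Middle of the head unit's plain top cover (white label): 47 mm along own -x, 55 mm along own z. The side to push on: 1 to 4 N high up towards own +x tips it. Comes to about 100 mm above the bench when the unit is on its feet.
- test_box: Grey box fixed to the bench, 120 (own x) x 100 (y) x 45 mm high, left or right of the unit; origin under its centre. Its lever turns about an axis along own y, 52 mm above the bench over the centre, between two dark lugs that reach 56 mm up; it leans to the own -x end (red lamp) at the start and swings over the top to the own +x end (green lamp).
- test_lever (a joint): Angle of the test box's lever: 0 = leaning 0.5 rad to the red lamp (own -x of the box), 0.5 = upright, 1.0 = stop, leaning 0.5 rad to the green lamp (own +x). It starts between 0 and 0.2, is stiff enough to stay where it is left, and takes about 1 to 2 N at the knob.
- lever_knob (a point): Centre of the lever's red ball knob, 22 mm diameter, 70 mm from the lever's axis on a steel rod of 10 mm diameter; 113 to 122 mm above the bench.
- multimeter: Black multimeter lying on the bench, 170 (own x) x 85 x 44 mm high, loose; leave alone. Origin under its centre. It and the test box stand one left and one right of the head unit.
- solder_spool: Blue spool standing on its flange at the back of the bench, 64 mm diameter, 50 mm high, loose; leave alone. Origin under its centre. (To the left behind it, 0.75 m and more from the robot, a second head unit like the first already sits fixed on its feet, screen towards the robot, 106 mm high; it has no part in the job.)
- screwdriver: Orange-handled screwdriver lying at the back right, about 200 mm long along own x, loose; leave alone.
- flux_jar: Amber jar, 50 mm diameter, 60 mm high, near the robot on its right, loose; leave alone. Origin under its centre.
- parts_tray: Blue open tray 90 x 120 x 30 mm near the robot on its left, loose; leave alone. Origin under its centre.
There are look-alikes about, which are no part of the job. What is shaped like the head_unit but turquoise is not meant. Leave any blue or yellow look-alike of the test_box alone.

How it is judged:
By the outcome, as a careful person would: the job done as asked, in the order asked, and still so for the second after the job is handed in, with the robot touching nothing.
It also fails if it takes over 48 s, if anything falls off the work surface, if the arm or the gripper's body presses on something with over 40 N, if the wrist force passes 120 N, or if a joint passes its speed limit or range.

## Working session

There is one attempt and no reset: what is moved stays moved. The work goes in short steps, Python scripts to look and compute and a tool call to move; the robot and the scene stay as the last step left them, time stands still between calls to the robot, and variables do not carry over. Pictures are saved under pics/ and viewed, at most 10 in all, crops included, and the job is handed in when it is done.

Besides the shell and the picture viewer there is one more tool, called as name(argument=value, ...), one argument or row to a line, values as JSON. jog_arm: Moves the arm, as the interface text tells. Its arguments: {"type":"object","properties":{"deltas":{"type":"array","items":{"type":"array"}},"squeeze":{"type":"number"}},"required":["deltas"]}

```bash
mkdir -p pics
python3 - <<'E'
from station import ctrl
import cv2,numpy as np
np.set_printoptions(precision=4,suppress=True)
o=ctrl.get_obs();print(o['t'],o['tool_pos'],o['tool_rot'],o['opening'],ctrl.hold_point_z)
for n in("top","scene"):
    im=ctrl.get_image(n);cv2.imwrite(f"pics/{n}0.png",im[:,:,::-1]);c=ctrl.get_calibration(n);print(n,c['K'],c['extrinsics'])
E
```

```text
0.0 [0.1855 0.5962 0.2301] [-0.4722 -3.1053  0.0031] 0.08537937380317001 0.0187
top [[383.1932   0.     279.3882]
 [  0.     383.1932 216.6484]
 [  0.       0.       1.    ]] [[-0.004  -1.     -0.0002 -0.1205]
 [-0.9787  0.004  -0.2051  0.5203]
 [ 0.2051 -0.0006 -0.9787  1.0061]
 [ 0.      0.      0.      1.    ]]
scene [[539.5956   0.     274.0438]
 [  0.     539.5956 201.427 ]
 [  0.       0.       1.    ]] [[-0.8382  0.5454  0.0014  0.5038]
 [ 0.3194  0.4929 -0.8093 -0.0474]
 [-0.4421 -0.6779 -0.5874  1.8923]
 [ 0.      0.      0.      1.    ]]
```

View pics/top0.png

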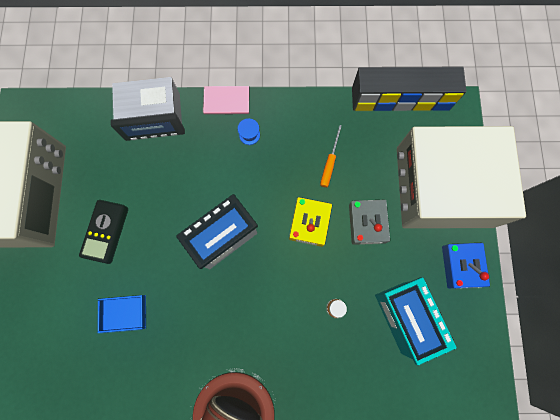

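View pics/scene0.png

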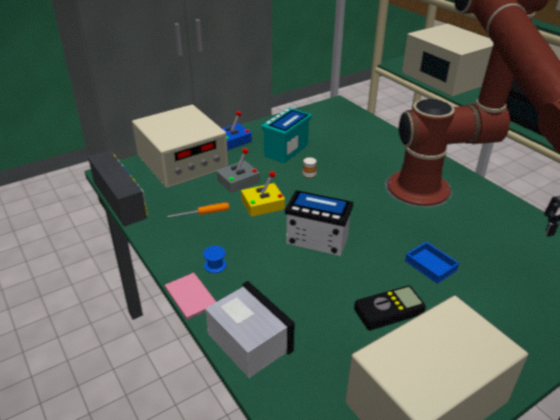

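The pictures show these candidates in the top view:
- **Head units:** black standing at (217,232), turquoise at (418,320), and a fixed one at (147,108). The black one fits, being in the middle, standing and not turquoise.
- **Test boxes:** yellow at (311,222), grey at (370,222), blue at (467,266). The grey one fits. Its red lamp is near the robot, its green lamp far.

I'll confirm this in one enlarged crop and take the corners from it.

Run:
```python
import cv2
im=cv2.imread("pics/top0.png")[185:285,165:415]
im=cv2.convertScaleAbs(im,alpha=1.6,beta=15)
cv2.imwrite("pics/crop0.png",cv2.resize(im,(800,320),interpolation=cv2.INTER_CUBIC))
```

```text
(no output)
```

View pics/crop0.png

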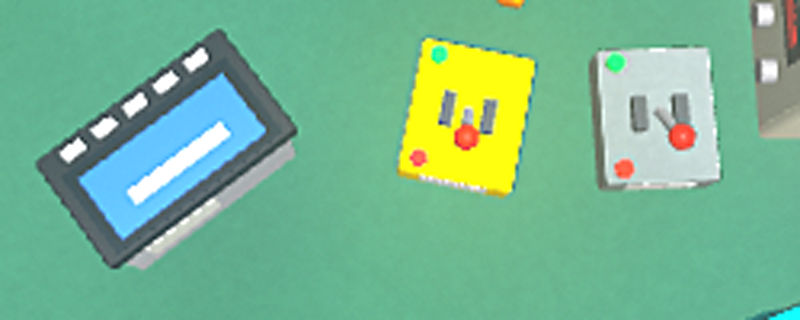

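The crop confirms both. The unit has the black bezel, with silver buttons along its upper-left edge (corners about (38,163), (220,30), (297,130), (115,267)). The grey box has its green lamp at (615,62), red lamp at (624,168) and knob at (681,136).

```bash
cat > h.py <<'E'
from station import ctrl
import cv2,numpy as np
np.set_printoptions(precision=4,suppress=True)
def cast(name,uv,z):
    c=ctrl.get_calibration(name);K,E=c['K'],c['extrinsics'];R,t=E[:3,:3],E[:3,3]
    uv=np.atleast_2d(uv).astype(float);o=-R.T@t
    d=np.c_[uv,np.ones(len(uv))]@np.linalg.inv(K).T@R
    return o+d*((z-o[2])/d[:,2])[:,None]
E
python3 - <<'E'
from h import *
cr=lambda p:np.array(p)/3.2+[165,185]-.3
b=cast("top",cr([(38,163),(220,30),(297,130),(115,264)]),.135)
print("bezel",b,np.linalg.norm(np.diff(b,axis=0),axis=1),b.mean(0))
s=cast("top",cr([(78,182),(223,74),(267,133),(124,239)]),.135);print("screen",s.mean(0))
bt=cast("top",cr([(72,151),(195,59)]),.135);print("buttons",bt, "yaw of +x", np.degrees(np.arctan2(*(np.array([[0,1],[-1,0]])@(bt[1]-bt[0])[:2])[::-1])))
x=cast("top",cr([(599,50),(710,47),(720,180),(607,185)]),.045);print("box",x,x.mean(0),np.linalg.norm(np.diff(x,axis=0),axis=1))
print("lamps g,r",cast("top",cr([(615,62),(624,168)]),.047))
# red knob
im=cv2.imread("pics/top0.png").astype(int);B,G,Rr=im[...,0],im[...,1],im[...,2]
m=((Rr>110)&(G<70)&(B<70)).astype(np.uint8);m[:, :330]=0;m[:,395:]=0;m[:190]=0;m[250:]=0
n,l,st,ce=cv2.connectedComponentsWithStats(m)
for i in range(1,n):print(st[i],ce[i],cast("top",ce[i],.116))
print("psu base near-left corner",cast("top",cr([(760,137)]),0))
print("psu top corner",[cast("top",(416,226),z)[0] for z in(.1,.15,.2)])
E
```

```text
bezel [[ 0.4549  0.1372  0.135 ]
 [ 0.5628 -0.0042  0.135 ]
 [ 0.4805 -0.0669  0.135 ]
 [ 0.3754  0.0734  0.135 ]] [0.1778 0.1035 0.1753] [0.4684 0.0349 0.135 ]
screen [0.4598 0.0304 0.135 ]
buttons [[0.4644 0.1108 0.135 ]
 [0.5388 0.0154 0.135 ]] yaw of +x -142.01706139443328
box [[ 0.5678 -0.3269  0.045 ]
 [ 0.5701 -0.4247  0.045 ]
 [ 0.4521 -0.426   0.045 ]
 [ 0.4481 -0.3286  0.045 ]] [ 0.5095 -0.3766  0.045 ] [0.0978 0.1181 0.0975]
lamps g,r [[ 0.5564 -0.34    0.047 ]
 [ 0.4625 -0.3435  0.047 ]]
[374 224   8   8  49] [377.7551 227.2449] [[ 0.4778 -0.3768  0.116 ]]
[357 235   6   5  24] [359.6667 237.0417] [[ 0.4524 -0.3288  0.116 ]]
psu base near-left corner [[ 0.4976 -0.4778  0.    ]]
psu top corner [array([ 0.4836, -0.4817,  0.1   ]), array([ 0.4744, -0.4636,  0.15  ]), array([ 0.4653, -0.4454,  0.2   ])]
```

Measured values:
- Unit centre is about (0.467, 0.034), with own +x at about 37.5°.
- Grey box centre is (0.510, -0.377) with yaw about 1°, and the lever knob is at (0.478, -0.377).

I'll shut the gripper and swing round behind the cover side, staying high.

jog_arm(
  deltas=[
    [1,[0.06,-0.08,0.01],[0,0,-0.035]],
    [1,[0.12,-0.15,0.02],[0,0,-0.07]],
    [1,[0.18,-0.23,0.03],[0,0,-0.11]],
    [1,[0.23,-0.3,0.04],[0,0,-0.148]],
    [1,[0.29,-0.37,0.05],[0,0,-0.185]],
    [1,[0.35,-0.44,0.05],[0,0,-0.222]],
    [1,[0.41,-0.52,0.05],[0,0,-0.26]],
    [1,[0.47,-0.59,0.05],[0,0,-0.296]],
    [1,[0.53,-0.67,0.05],[0,0,-0.333]],
    [1,[0.585,-0.74,0.05],[0,0,-0.37]],
    [1,[0.585,-0.74,0.05],[0,0,-0.407]],
    [1,[0.585,-0.74,0.05],[0,0,-0.444]],
  ],
  squeeze=20,
)

```text
t: 1.1
tool_pos: [0.4208, 0.2988, 0.2507]
tool_rot: [-2.367, -2.065, 0.001]
contact_force: [-0.3, -0.1, 0.4]
opening: 0.0002
grip_force: 0.0
```

jog_arm(
  deltas=[
    [1,[-0.01,-0.08,0],[0,0,-0.03]],
    [1,[-0.02,-0.16,0],[0,0,-0.06]],
    [1,[-0.03,-0.24,0],[0,0,-0.09]],
    [1,[-0.04,-0.33,0],[0,0,-0.12]],
    [1,[-0.05,-0.41,0],[0,0,-0.15]],
    [1,[-0.055,-0.5,0],[0,0,-0.18]],
    [1,[-0.06,-0.58,0],[0,0,-0.21]],
    [1,[-0.07,-0.66,0],[0,0,-0.24]],
    [1,[-0.08,-0.74,0],[0,0,-0.251]],
    [1,[-0.09,-0.82,0],[0,0,-0.251]],
    [1,[-0.09,-0.82,0],[0,0,-0.251]],
    [1,[-0.09,-0.82,0],[0,0,-0.251]],
  ],
)

```text
t: 2.1
tool_pos: [0.3834, -0.0284, 0.2509]
tool_rot: [-2.975, -1.007, 0.0]
contact_force: [-0.4, -0.2, 0.6]
opening: -0.0003
grip_force: 0.0
```

jog_arm(
  deltas=[
    [1,[0,0,-0.06],[0,0,0]],
    [1,[0,0,-0.13],[0,0,0]],
    [1,[0,0,-0.2],[0,0,0]],
    [1,[0,0,-0.27],[0,0,0]],
    [1,[0,0,-0.31],[0,0,0]],
    [1,[0,0,-0.335],[0,0,0]],
    [1,[0.01,0.0077,-0.335],[0,0,0]],
    [1,[0.02,0.0154,-0.335],[0,0,0]],
    [1,[0.03,0.023,-0.335],[0,0,0]],
    [1,[0.04,0.0307,-0.335],[0,0,0]],
    [1,[0.04,0.0307,-0.335],[0,0,0]],
  ],
)

```text
t: 3.02
tool_pos: [0.4015, -0.0146, 0.1189]
tool_rot: [2.972, 1.014, 0.004]
contact_force: [-0.2, -0.6, -0.6]
opening: 0.0003
grip_force: 0.0
```

jog_arm(
  deltas=[
    [1,[0.008,0.006,0],[0,0,0]],
    [1,[0.016,0.012,0],[0,0,0]],
    [1,[0.024,0.018,0],[0,0,0]],
    [1,[0.032,0.024,0],[0,0,0]],
    [1,[0.038,0.029,0],[0,0,0]],
    [1,[0.044,0.034,0],[0,0,0]],
    [1,[0.05,0.038,0.003],[0,0,0]],
    [1,[0.056,0.043,0.007],[0,0,0]],
    [1,[0.062,0.048,0.01],[0,0,0]],
    [1,[0.068,0.052,0.015],[0,0,0]],
    [1,[0.072,0.055,0.018],[0,0,0]],
  ],
)

```text
t: 3.93
tool_pos: [0.4282, 0.0065, 0.1254]
tool_rot: [2.973, 1.012, -0.004]
contact_force: [-6.5, -3.0, 6.9]
opening: 0.0001
grip_force: 3.6
```

Run:
```python
from h import *
a=ctrl.get_image("scene")[120:280,230:400];b=ctrl.get_image("top")[150:290,150:300]
im=np.hstack([cv2.resize(a,(425,400)),cv2.resize(b,(375,400))]);cv2.imwrite("pics/p1.png",im[:,:,::-1])
```

```text
(no output)
```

View pics/p1.png

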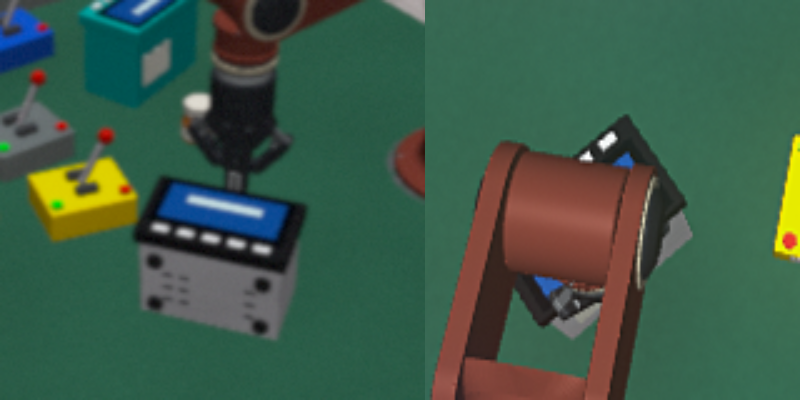

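The unit is tipping in place about its far bottom edge and hasn't slid or twisted. I'll carry on with the finger rising along the arc.

jog_arm(
  deltas=[
    [1,[0.008,0.006,0.006],[0,0,0]],
    [1,[0.016,0.012,0.011],[0,0,0]],
    [1,[0.024,0.018,0.016],[0,0,0]],
    [1,[0.032,0.024,0.021],[0,0,0]],
    [1,[0.04,0.03,0.026],[0,0,0]],
    [1,[0.048,0.036,0.03],[0,0,0]],
    [1,[0.056,0.042,0.034],[0,0,0]],
    [1,[0.064,0.049,0.037],[0,0,0]],
    [1,[0.072,0.055,0.04],[0,0,0]],
    [1,[0.08,0.061,0.043],[0,0,0]],
    [1,[0.088,0.067,0.045],[0,0,0]],
    [1,[0.096,0.073,0.047],[0,0,0]],
  ],
)

```text
t: 5.03
tool_pos: [0.467, 0.0366, 0.1428]
tool_rot: [-2.973, -1.012, 0.001]
contact_force: [-0.1, -1.0, -0.2]
opening: -0.0001
grip_force: 0.3
```

jog_arm(
  deltas=[
    [1,[0.007,0.0053,0],[0,0,0]],
    [1,[0.014,0.0106,0.002],[0,0,0]],
    [1,[0.021,0.016,0.002],[0,0,0]],
    [1,[0.028,0.0213,0.004],[0,0,0]],
    [1,[0.035,0.0266,0.004],[0,0,0]],
    [1,[0.042,0.032,0.004],[0,0,0]],
    [1,[0.049,0.0373,0.004],[0,0,0]],
    [1,[0.056,0.0426,0.004],[0,0,0]],
    [1,[0.056,0.0426,0.004],[0,0,0]],
  ],
)

```text
t: 5.78
tool_pos: [0.4898, 0.0536, 0.145]
tool_rot: [-2.974, -1.013, -0.0]
contact_force: [0.0, 0.5, 0.9]
opening: -0.0
grip_force: 0.0
```

Run:
```python
from h import *
a=ctrl.get_image("scene")[120:280,230:400];b=ctrl.get_image("top")[130:270,130:280]
im=np.hstack([cv2.resize(a,(425,400)),cv2.resize(b,(375,400))]);cv2.imwrite("pics/p2.png",im[:,:,::-1])
```

```text
(no output)
```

View pics/p2.png

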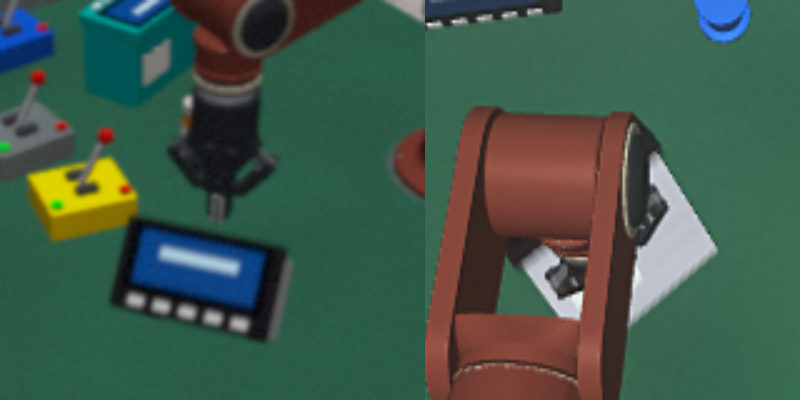

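The unit has fallen forward with its screen facing out and the finger is clear of it. I'll lift and go over to the grey test box.

jog_arm(
  deltas=[
    [1,[0,0,0.08],[0,0,0]],
    [1,[0,0,0.17],[0,0,0]],
    [1,[0,0,0.25],[0,0,0]],
    [1,[-0.02,-0.08,0.275],[0,0,-0.03]],
    [1,[-0.04,-0.17,0.275],[0,0,-0.06]],
    [1,[-0.06,-0.26,0.275],[0,0,-0.09]],
    [1,[-0.08,-0.35,0.275],[0,0,-0.12]],
    [1,[-0.1,-0.44,0.275],[0,0,-0.15]],
    [1,[-0.12,-0.53,0.275],[0,0,-0.18]],
    [1,[-0.14,-0.62,0.275],[0,0,-0.202]],
    [1,[-0.15,-0.7,0.275],[0,0,-0.202]],
    [1,[-0.15,-0.75,0.275],[0,0,-0.202]],
  ],
)

```text
t: 6.88
tool_pos: [0.4281, -0.2496, 0.255]
tool_rot: [3.14, 0.029, -0.0]
contact_force: [0.7, 1.0, 0.0]
opening: -0.0001
grip_force: 0.0
```

jog_arm(
  deltas=[
    [1,[0,-0.08,0],[0,0,0]],
    [1,[0,-0.16,0],[0,0,0]],
    [1,[0,-0.24,0],[0,0,0]],
    [1,[0,-0.3,0],[0,0,0]],
    [1,[0,-0.326,0],[0,0,0]],
    [1,[0,-0.326,0],[0,0,0]],
  ],
)

```text
t: 7.38
tool_pos: [0.4288, -0.3787, 0.2545]
tool_rot: [-3.141, -0.03, 0.001]
contact_force: [-0.2, 0.3, -0.9]
opening: -0.0
grip_force: 0.0
```

Run:
```python
from h import *
o=ctrl.get_obs();print(o['t'],o['tool_pos'],o['tool_rot'])
a=ctrl.get_image("scene")[110:310,140:380];b=ctrl.get_image("top")[130:270,130:410]
im=np.hstack([cv2.resize(a,(400,400)),cv2.resize(b,(400,200)).repeat(2,0)[:400]]) if 0 else np.vstack([cv2.resize(a,(420,350)),cv2.resize(b,(420,210))]);cv2.imwrite("pics/p3.png",im[:,:,::-1])
```

```text
7.3833 [ 0.4288 -0.3787  0.2545] [-3.141  -0.0303  0.001 ]
```

View pics/p3.png

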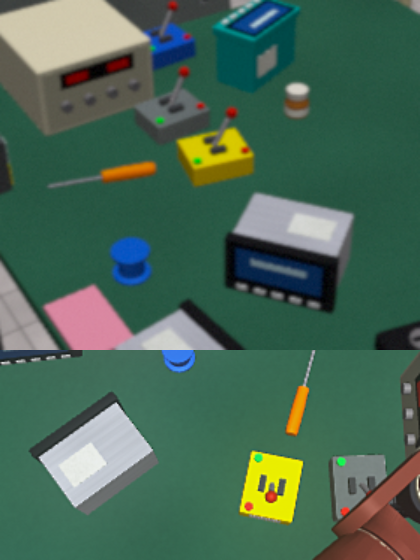

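The unit rests on its feet, cover up, and the neighbours haven't moved. I'll lower the finger behind the knob on the red side and start pushing.

jog_arm(
  deltas=[
    [1,[0,0,-0.08],[0,0,0]],
    [1,[0,0,-0.16],[0,0,0]],
    [1,[0,0,-0.24],[0,0,0]],
    [1,[0,0,-0.32],[0,0,0]],
    [1,[0,0,-0.365],[0,0,0]],
    [1,[0,0,-0.386],[0,0,0]],
    [1,[0.02,0,-0.386],[0,0,0]],
    [1,[0.04,0,-0.386],[0,0,0]],
    [1,[0.055,0,-0.386],[0,0,0]],
    [1,[0.07,0,-0.386],[0,0,0]],
    [1,[0.085,0.001,-0.386],[0,0,0]],
    [1,[0.1,0.002,-0.386],[0,0,0]],
  ],
)

```text
t: 8.48
tool_pos: [0.4705, -0.377, 0.102]
tool_rot: [3.14, 0.034, 0.002]
contact_force: [-1.9, 0.0, 1.5]
opening: 0.0002
grip_force: 0.9
```

jog_arm(
  deltas=[
    [1,[0.012,0,0],[0,0,0]],
    [1,[0.024,0,0],[0,0,0]],
    [1,[0.036,0,0],[0,0,0]],
    [1,[0.048,0,0],[0,0,0]],
    [1,[0.06,0.001,0],[0,0,0]],
    [1,[0.072,0.001,0],[0,0,0]],
    [1,[0.084,0.002,0],[0,0,0]],
    [1,[0.096,0.002,0],[0,0,0]],
    [1,[0.108,0.002,0],[0,0,0]],
    [1,[0.115,0.002,0],[0,0,0]],
    [1,[0.115,0.002,0],[0,0,0]],
  ],
)

```text
t: 9.4
tool_pos: [0.5159, -0.3753, 0.1002]
tool_rot: [-3.141, -0.035, -0.0]
contact_force: [0.8, -0.1, -0.6]
opening: -0.0
grip_force: 0.0
```

jog_arm(
  deltas=[
    [1,[0.006,0,0],[0,0,0]],
    [1,[0.012,0,0],[0,0,0]],
    [1,[0.018,0,0],[0,0,0]],
    [1,[0.018,0,0],[0,0,0]],
  ],
)

```text
t: 9.73
tool_pos: [0.5222, -0.3755, 0.1004]
tool_rot: [-3.141, -0.034, 0.003]
contact_force: [-4.2, 1.0, 0.8]
opening: -0.0002
grip_force: 1.7
```

jog_arm(
  deltas=[
    [1,[0.004,0,0],[0,0,0]],
    [1,[0.008,0,0],[0,0,0]],
    [1,[0.008,0,0],[0,0,0]],
  ],
)

```text
t: 9.98
tool_pos: [0.5226, -0.3755, 0.1002]
tool_rot: [-3.14, -0.034, 0.013]
contact_force: [-12.6, 0.4, 4.9]
opening: -0.0
grip_force: 6.6
```

The force rose to 12.6 N with no further motion, so the lever is at its stop. I'll back off, raise the arm and check.

jog_arm(
  deltas=[
    [1,[-0.03,0,0],[0,0,0]],
    [1,[-0.07,0,0],[0,0,0]],
    [1,[-0.11,0,0],[0,0,0]],
    [1,[-0.11,0,0.08],[0,0,0]],
    [1,[-0.11,0,0.17],[0,0,0]],
    [1,[-0.11,0,0.25],[0,0,0]],
    [1,[-0.11,0,0.33],[0,0,0]],
    [1,[-0.16,0,0.38],[0,0,0]],
    [1,[-0.2,0,0.38],[0,0,0]],
    [1,[-0.2,0,0.38],[0,0,0]],
  ],
)

```text
t: 10.82
tool_pos: [0.4453, -0.3766, 0.2558]
tool_rot: [3.137, 0.032, 0.007]
contact_force: [0.3, 0.5, -1.2]
opening: 0.0001
grip_force: 0.0
```

Run:
```python
from h import *
a=ctrl.get_image("scene");t=ctrl.get_image("top");cv2.imwrite("pics/top4.png",t[:,:,::-1])
im=np.vstack([cv2.resize(a[110:270,170:390],(440,320)),cv2.resize(t[80:280,80:420],(440,260))]);cv2.imwrite("pics/p4.png",im[:,:,::-1])
```

```text
(no output)
```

View pics/p4.png

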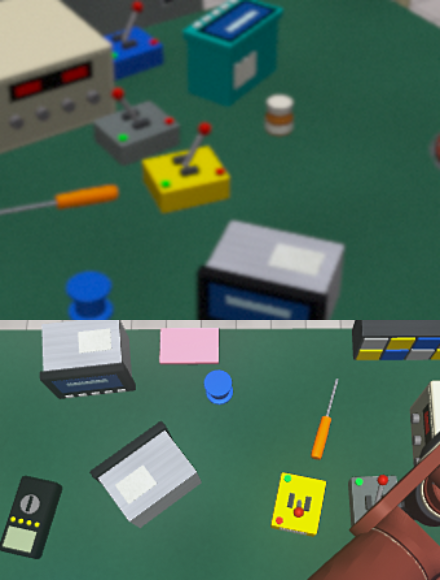

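Run:
```python
from h import *
im=cv2.imread("pics/top4.png").astype(int);B,G,R=im[...,0],im[...,1],im[...,2]
m=((R>110)&(G<70)&(B<70)).astype(np.uint8);m[:,360:][:, 40:]=0;m[:,:350]=0;m[:190]=0;m[250:]=0
n,l,st,ce=cv2.connectedComponentsWithStats(m)
for i in range(1,n):
    if st[i][4]>8:print(st[i],ce[i],cast("top",ce[i],.113))
s=lambda p:np.array(p)*[340/440,200/260]+[80,80]
c=cast("top",s([(91,151),(163,103),(199,153),(133,202)]),.103);print(c,np.linalg.norm(np.diff(c,axis=0),axis=1))
print(ctrl.get_obs()['t'])
```

```text
[372 199   8   8  50] [375.48 202.5 ] [[ 0.5444 -0.3753  0.113 ]]
[377 224  16  23 152] [384.3026 237.4342] [[ 0.4516 -0.3929  0.113 ]]
[357 227  12  16  61] [361.9344 236.9836] [[ 0.453  -0.3353  0.113 ]]
[369 245  13   5  47] [374.5106 247.4468] [[ 0.4257 -0.3663  0.113 ]]
[[ 0.5667  0.2213  0.103 ]
 [ 0.67    0.0766  0.103 ]
 [ 0.5616 -0.0013  0.103 ]
 [ 0.4606  0.1297  0.103 ]] [0.1777 0.1335 0.1654]
10.9167
```

```bash
python3 -c "
from station import ctrl
print(ctrl.finish_job())"
```

```text
the job is handed in; nothing more can be done
None
```

I tipped the head unit over where it stood and it rests on its four feet; the grey test box's lever is against its stop at the green lamp, nothing else was touched, and I handed the job in at about 11 s.

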